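# Open the picture frame that fits the print

### The arm

A 7-joint arm with a two-finger parallel gripper is mounted at the origin on the work surface. World frame = base frame: x ahead of the robot, y to its left, z up, the work surface at z = 0. Lengths are in m, angles in rad, forces in N, time in s.
With the tool pointing down it reaches from about 0.4 to 0.925 m from the base axis. Payload 5.6 kg.
Tool frame: the origin (TCP) lies on the centre line of the jaws, within the pads' length; the fingertips stand 25 mm ahead of it and the grasp point (between the pads) lies 6 mm ahead of it; z points along the fingers, y is the line along which they close (so a half turn about z gives the same grasp; the last joint's range is limited). The gripper opens to 85 mm and grips with 20 to 120 N. Pads are 22 mm wide; open, the fingers measure 114 mm over their backs; the gripper's body (76 mm by 85 mm) begins 54 mm behind the grasp point. The pads swing forward as they close: fully open they stand 13 mm farther back than shut.
Start: joints at [1.147, 0.468, -0.012, 1.603, 0.006, 1.071, -0.056], TCP at [0.242, -0.603, 0.256] pointing down, gripper open.
Joint ranges: [-2.53, 2.53], [-0.31, 2.02], [-1.57, 1.55], [0.28, 2.44], [-1.29, 4.43], [0.15, 1.84], [-2.92, 2.92]. Speed limits (rad/s): [2.57, 2.57, 3.14, 3.14, 3.14, 3.14, 3.14].

### API

Orientations are given as a rotation vector (axis times angle).
In Python, from bench import status, viewer, finish_job, recognise, cut_out gives the robot as it stands.
- The arm moves only by the shell command python3 -m handwheel 'ROWS' [FORCE]. ROWS is a JSON object of lists of equal length, an entry for each row: "dp": the shift along the tool's x, y, z in m, a list of three; "turn": the turn, a rotation vector about the tool's x, y, z in rad, a list of three; "claw": the finger opening in m, from 0 to 0.0854. A call has 1 to 12 rows; each row shifts and turns the commanded pose from where the row before left it, along the tool's axes as they then stand; what a row does not reach is not made up. A row lasts 1/8 s, in which the tool goes at most 62.5 mm and 10.7 degrees, less where a joint would pass 70% of its speed; a pose out of reach is approached as far as the arm can. A call with a gripper value outside its range is refused whole. The fingers move at their own pace and stop on an object; FORCE is the grip in N (left out, the last holds). Time passes only in rows, so rows that do not move let the fingers close. It gives the time, the measured TCP pose, the force, the opening and the grip force at its end, in the units of the state.
- status.state(): the state, without advancing time (a new reading comes with each control period).
- viewer.capture(name): name is "scene" or "top" or "wrist"; returns a dict with "img" (480x640x3 uint8, red, green, blue), "vfov" (degrees; the focal length in pixels is half the picture's height over the tangent of half this angle, whatever the lens; pixels are square), "cx", "cy" (the principal point, pixels), "rvec" (rotation vector, rad) and "tvec" (3), from world to camera coordinates, as OpenCV has them. Camera axes: x right, y down, z forward; pixel columns grow to the right and rows downward; lengths in m; the calibration is good to about 2 mm. A picture is of the moment at which its call begins. There is no depth.
- finish_job(): hands the job in; it is judged then, once.
Trained networks look in the newest picture that a camera, given by its name, has taken for a name from the list of things; names that differ only in an ending like _2 or _b are one class to them, and where a whole thing is asked for, a point or a joint stands for the part that bears it (a point fixed in the world has none). Each returns a list of dicts, best first, with "p" (0 to 1); they miss things now and then, are a little off and sometimes report something else, mostly with a low value. They report only what shows in the picture. A call takes as long as a camera call.
- recognise(camera, query): "at" ([x, y, z] in m, in world coordinates, good to about 4 mm: the middle of the surface that is visible of it).
- cut_out(camera, query): "pixels" (480x640 bool, what is visible of it).
The state is a dict: "time_s": time; "joint_positions": joint angles; "qd": joint speeds; "effort": joint torques, N m; "eef_pos": TCP position; "orientation": TCP orientation; "contact_force": force on the tool from outside, world axes, zero at the start; "ft_torque": the same for the moment, N m; "width": finger opening in m; "gripper_force": force on a finger pad.
Only numpy, scipy, OpenCV 4.12 (cv2) and the standard library are available. Lean on these libraries where they do the work, as an engineer would, in place of code of your own. Each camera call takes 0.05 s, during which the arm holds its last target. There are 200 camera calls.

### The job

Of the two picture frames lying face down, open the one that fits the print on the cutting mat: turn both of its swing tabs right aside, along the rails, then lift its back out by the strut and lay it flat, strut up, on the folded newspaper, without dropping it. Leave the other frame shut and both frames lying where they are, and do not disturb the jars, the marker or the brush.

Things in the scene. Friction and masses are not known exactly. Their poses are not given: they have to be found in the camera images.
- mat: green A4 cutting mat with a pale grid, 297 (its x) by 210 by 3 mm, at the left or right side of the table. Origin: centre of its underside. The print lying on it is the one to be framed.
- print_big: the larger mounted print, a painted spray of leaves on white card, 180 (x) by 130 by 3 mm; lies on the cutting mat or on the clipboard. Origin: centre of its underside.
- print_small: the smaller mounted print, the same kind of picture, 150 (x) by 100 by 3 mm; lies on whichever of mat and clipboard the other does not. Origin: centre of its underside.
- frame_big: picture frame for the 180 by 130 mm print, loose, face down, 0.6 kg: dark wood rails 20 mm wide, 18 mm high; outside 223 (x) by 173 mm (y). Origin: centre of its underside, on the table. Its back lies in a rebate with 1.5 mm play all round, on glass whose top is 12 mm above the table. A swing tab is screwed to the middle of each long rail: tab 1 at +y, tab 2 at -y.
- frame_small: picture frame for the 150 by 100 mm print, same make, 193 (x) by 143 mm (y) outside, about 0.5 kg; all else as frame_big.
- newspaper: folded newspaper, flat on the table and steady, 290 (x) by 200 (y) by 8 mm. Origin: centre of its underside. A paint jar stands near its +x end; the rest is clear.
- back_big: brown hardboard back panel of frame_big, 180 (x) by 130 by 4 mm, 120 g, loose in its rebate under the tabs, axes along the frame's, its top 2 mm below the rails' tops. Origin: centre of its underside. A flat black strut 36 mm wide (y), 5 thick, 110 long stands fixed on it at 30 degrees, from 48 mm on the -x side of the middle up to a free end 48 mm on the +x side, 65 mm above the underside.
- back_big_grip (a point): middle of the strut of back_big, straight above the panel's centre (and centre of mass), 35 mm above its underside; the place to pinch it across its 36 mm width.
- tab_big_1 (a joint): swing angle of the small steel tab on the +y rail of frame_big: 0 = pointing to the middle of the frame, over the back; positive = counter-clockwise seen from above; either way serves. At 1.57 or -1.57 it lies along the rail; stops at 1.6 either way. It clears the back beyond 1.2. About 1 N at the lip moves it; it stays where it is left.
- tab_big_1_pivot (a point): pivot screw of that tab, on the rail's top, 18 mm above the table, 76.5 mm from the frame's centre. The tab is a steel strip 11 mm wide, 2 thick, just above the rail, reaching 19 mm from the pivot; its tip is bent up into a lip 11 mm wide and 2 thick, 18 mm from the pivot, its top 32 mm above the table. Push the lip's edge sideways to swing the tab.
- tab_big_2 (a joint): swing angle of the small steel tab on the -y rail of frame_big: 0 = pointing to the middle of the frame, over the back; positive = counter-clockwise seen from above; either way serves. At 1.57 or -1.57 it lies along the rail; stops at 1.6 either way. It clears the back beyond 1.2. About 1 N at the lip moves it; it stays where it is left.
- tab_big_2_pivot (a point): pivot screw of that tab, on the rail's top, 18 mm above the table, 76.5 mm from the frame's centre. The tab is a steel strip 11 mm wide, 2 thick, just above the rail, reaching 19 mm from the pivot; its tip is bent up into a lip 11 mm wide and 2 thick, 18 mm from the pivot, its top 32 mm above the table. Push the lip's edge sideways to swing the tab.
- back_small: brown hardboard back panel of frame_small, 150 (x) by 100 by 4 mm, 100 g, loose in its rebate under the tabs, axes along the frame's, its top 2 mm below the rails' tops. Origin: centre of its underside. A flat black strut 36 mm wide (y), 5 thick, 110 long stands fixed on it at 30 degrees, from 48 mm on the -x side of the middle up to a free end 48 mm on the +x side, 65 mm above the underside.
- back_small_grip (a point): middle of the strut of back_small, straight above the panel's centre (and centre of mass), 35 mm above its underside; the place to pinch it across its 36 mm width.
- tab_small_1 (a joint): swing angle of the small steel tab on the +y rail of frame_small: 0 = pointing to the middle of the frame, over the back; positive = counter-clockwise seen from above; either way serves. At 1.57 or -1.57 it lies along the rail; stops at 1.6 either way. It clears the back beyond 1.2. About 1 N at the lip moves it; it stays where it is left.
- tab_small_1_pivot (a point): pivot screw of that tab, on the rail's top, 18 mm above the table, 61.5 mm from the frame's centre. The tab is a steel strip 11 mm wide, 2 thick, just above the rail, reaching 19 mm from the pivot; its tip is bent up into a lip 11 mm wide and 2 thick, 18 mm from the pivot, its top 32 mm above the table. Push the lip's edge sideways to swing the tab.
- tab_small_2 (a joint): swing angle of the small steel tab on the -y rail of frame_small: 0 = pointing to the middle of the frame, over the back; positive = counter-clockwise seen from above; either way serves. At 1.57 or -1.57 it lies along the rail; stops at 1.6 either way. It clears the back beyond 1.2. About 1 N at the lip moves it; it stays where it is left.
- tab_small_2_pivot (a point): pivot screw of that tab, on the rail's top, 18 mm above the table, 61.5 mm from the frame's centre. The tab is a steel strip 11 mm wide, 2 thick, just above the rail, reaching 19 mm from the pivot; its tip is bent up into a lip 11 mm wide and 2 thick, 18 mm from the pivot, its top 32 mm above the table. Push the lip's edge sideways to swing the tab.
- paint_jar: white paint jar, 38 mm across, 46 mm high, standing near the +x end of the newspaper. Origin: centre of its underside. Not to be disturbed.
- ink_jar: glass ink jar with black cap, 42 mm across, 50 mm high, standing just past the +x end of frame_big. Origin: centre of its underside. Not to be disturbed.
- marker: marker pen, 130 mm long (x), 15 mm thick, lying beside the +y rail of frame_small. Origin: under its middle. Not to be disturbed.
- brush: paint brush, 180 mm long (x), 8 mm thick, lying along the edge of the cutting mat. Origin: under its middle. Not to be disturbed.

How it is judged:
On the way, in this order (a step that is already met when the one before it is completed fails the run):
1. both tabs of the frame that fits are turned aside while its back still lies in it (((horizontal distance between print_big and mat below 0.1 m and (value of joint tab_big_1 above 1.25 rad or value of joint tab_big_1 below -1.25 rad) and (value of joint tab_big_2 above 1.25 rad or value of joint tab_big_2 below -1.25 rad) and z of back_big in the frame of frame_big below 0.018 m) or (horizontal distance between print_small and mat below 0.1 m and (value of joint tab_small_1 above 1.25 rad or value of joint tab_small_1 below -1.25 rad) and (value of joint tab_small_2 above 1.25 rad or value of joint tab_small_2 below -1.25 rad) and z of back_small in the frame of frame_small below 0.018 m))), for 0.1 s.
2. its back is lifted clear of the frame (((horizontal distance between print_big and mat below 0.1 m and z of back_big in the frame of frame_big above 0.04 m) or (horizontal distance between print_small and mat below 0.1 m and z of back_small in the frame of frame_small above 0.04 m))), for 0.1 s.
At the end, for the whole second after the job is handed in: The fitting frame's back lies released and flat (0.08 rad), strut up, its centre over the newspaper; that frame's tabs are aside (beyond 1.25 rad either way); the other frame has its back in and its tabs across (within 0.8 rad of 0); neither frame has moved 50 mm (((horizontal distance between print_big and mat below 0.1 m and (value of joint tab_big_1 above 1.25 rad or value of joint tab_big_1 below -1.25 rad) and (value of joint tab_big_2 above 1.25 rad or value of joint tab_big_2 below -1.25 rad) and x of back_big in the frame of newspaper between -0.145 and 0.145 m and y of back_big in the frame of newspaper between -0.1 and 0.1 m and contact force between back_big and newspaper above 0.2 N and angle between back_big's own z axis and vertical below 0.08 rad and linear speed of back_big below 0.02 m/s and contact force between back_big and the fingers below 0.01 N and value of joint tab_small_1 between -0.8 and 0.8 rad and value of joint tab_small_2 between -0.8 and 0.8 rad and z of back_small in the frame of frame_small below 0.018 m) or (horizontal distance between print_small and mat below 0.1 m and (value of joint tab_small_1 above 1.25 rad or value of joint tab_small_1 below -1.25 rad) and (value of joint tab_small_2 above 1.25 rad or value of joint tab_small_2 below -1.25 rad) and x of back_small in the frame of newspaper between -0.145 and 0.145 m and y of back_small in the frame of newspaper between -0.1 and 0.1 m and contact force between back_small and newspaper above 0.2 N and angle between back_small's own z axis and vertical below 0.08 rad and linear speed of back_small below 0.02 m/s and contact force between back_small and the fingers below 0.01 N and value of joint tab_big_1 between -0.8 and 0.8 rad and value of joint tab_big_2 between -0.8 and 0.8 rad and z of back_big in the frame of frame_big below 0.018 m)) and distance of each of frame_big, frame_small from where it was at the start of the episode below 0.05 m); the robot touches nothing.
It fails at once if the frame that does not fit is opened: a tab turned beyond 0.8 rad or its back raised ((horizontal distance between print_big and mat below 0.1 m and not (value of joint tab_small_1 between -0.8 and 0.8 rad and value of joint tab_small_2 between -0.8 and 0.8 rad and z of back_small in the frame of frame_small below 0.018 m)) or (horizontal distance between print_small and mat below 0.1 m and not (value of joint tab_big_1 between -0.8 and 0.8 rad and value of joint tab_big_2 between -0.8 and 0.8 rad and z of back_big in the frame of frame_big below 0.018 m))).
It fails at once if a back is let go with its underside more than 60 mm above the table ((height (world z) of back_big above 0.06 m and contact force between back_big and anything else below 0.01 N) or (height (world z) of back_small above 0.06 m and contact force between back_small and anything else below 0.01 N)).
It fails at once if a jar, the marker or the brush is moved more than 30 mm or a jar tipped over (distance of any of paint_jar, ink_jar, marker, brush from where it was at the start of the episode above 0.03 m or angle between any of paint_jar, ink_jar's own z axis and vertical above 0.5 rad).
It also fails if it takes over 64 s, if anything falls off the work surface, if the arm or the gripper's body presses on something with over 40 N, if the wrist force passes 120 N, or if a joint passes its speed limit or range.

## Working session

There is one attempt and no reset: what is moved stays moved. The work goes in short steps, Python scripts to look and compute and a shell command to move; the robot and the scene stay as the last step left them, time stands still between calls to the robot, and variables do not carry over. Pictures are saved under pics/ and viewed, at most 12 in all, crops included, and the job is handed in when it is done.

```bash
ls; mkdir -p pics
cat > h.py <<'E'
import numpy as np, cv2
from bench import status, viewer, recognise, cut_out
def cap(n): 
    c=viewer.capture(n); R=cv2.Rodrigues(np.array(c['rvec'],float))[0]; t=np.array(c['tvec'],float)
    f=240/np.tan(np.radians(c['vfov'])/2); return c,R,t,f
def ray(C,u,v,z):
    c,R,t,f=C; d=R.T@np.array([(u-c['cx'])/f,(v-c['cy'])/f,1]); o=-R.T@t; return o+d*(z-o[2])/d[2]
def proj(C,P):
    c,R,t,f=C; p=R@np.array(P)+t; return [c['cx']+f*p[0]/p[2],c['cy']+f*p[1]/p[2]]
def rect(C,m,z):
    "min-area rectangle in world of a mask, projected at height z"
    v,u=np.nonzero(m); P=np.array([ray(C,a,b,z)[:2] for a,b in zip(u,v)],np.float32)*1000
    (c,s,a)=cv2.minAreaRect(P); return np.round(c,1),np.round(s,1),round(a,1)
def save(C,n,crop=None,k=1):
    i=C[0]['img'][:,:,::-1]
    if crop: i=i[crop[1]:crop[3],crop[0]:crop[2]]
    cv2.imwrite('pics/'+n,cv2.resize(i,None,fx=k,fy=k,interpolation=cv2.INTER_CUBIC))
E
python3 - <<'E'
from h import *
s=status.state();print(s)
C=cap('top');save(C,'top.png')
for q in ['mat','print_big','print_small','frame_big','frame_small','newspaper','back_big','back_small','back_big_grip','tab_big_1_pivot','tab_small_1_pivot','paint_jar','ink_jar','marker','brush']:
    r=recognise('top',q); print(q,[(np.round(x['at'],3).tolist(),round(x['p'],2)) for x in r[:3]])
    if q in('mat','print_big','print_small','frame_big','frame_small','newspaper'):
        m=cut_out('top',q)
        z={'m':.003,'p':.006,'f':.018,'n':.008}[q[0]]
        if m: print('   rect',rect(C,m[0]['pixels'],z))
E
```

```text
pics
{'time_s': 0.0, 'joint_positions': array([ 1.14701492,  0.46836596, -0.01158629,  1.60365492,  0.00603589,
        1.07141747, -0.05631504]), 'qd': array([-7.66899375e-04, -1.03114157e-03, -1.04381879e-03, -3.00541743e-05,
       -1.93703424e-03,  1.26052445e-03, -3.05824525e-04]), 'effort': array([ 1.82743821e-05, -5.32376683e+01,  2.12838489e-02, -2.51296413e+01,
        1.12936131e-02,  7.88195583e-03, -1.39903875e-05]), 'eef_pos': array([ 0.24129246, -0.60298051,  0.25533263]), 'orientation': array([-3.08313840e+00, -5.94075782e-01,  7.90570544e-04]), 'contact_force': array([ 0.53933835,  0.36736927, -0.7299611 ]), 'ft_torque': array([-0.04785377, -0.01283745, -0.01443635]), 'gripper_force': 0.0, 'width': 0.08512769853266543}
mat [([0.484, 0.555, 0.0], 0.96)]
   rect (array([479. , 561.3]), array([297.5, 212.5]), 1.5)
print_big [([0.411, -0.59, 0.006], 0.83), ([0.546, -0.24, 0.017], 0.29)]
   rect (array([ 413.4, -583.1]), array([191.2, 134.8]), 4.1)
print_small [([0.466, 0.557, 0.004], 0.79), ([0.552, -0.241, 0.022], 0.64)]
   rect (array([531.7,  10.4]), array([173.9, 226.
[... 226 characters left out ...]
ray([146.5, 194.6]), 86.7)
newspaper [([0.564, 0.277, 0.008], 0.86), ([0.665, -0.014, 0.045], 0.45), ([0.527, 0.008, 0.022], 0.34)]
   rect (array([576.6, 278. ]), array([294.2, 204.6]), 2.0)
back_big [([0.527, 0.004, 0.015], 0.59)]
back_small [([0.552, -0.244, 0.016], 0.75), ([0.546, -0.243, 0.016], 0.19)]
back_big_grip [([0.528, 0.008, 0.023], 0.73), ([0.466, 0.555, 0.003], 0.33)]
tab_big_1_pivot [([0.52, 0.007, 0.02], 0.78)]
tab_small_1_pivot [([0.552, -0.241, 0.023], 0.81), ([0.483, 0.554, 0.002], 0.55)]
paint_jar [([0.686, 0.274, 0.056], 0.6)]
ink_jar [([0.67, -0.017, 0.046], 0.7)]
marker [([0.568, -0.157, 0.013], 0.5), ([0.55, -0.241, 0.015], 0.3)]
brush [([0.522, 0.007, 0.019], 0.31)]
```

View pics/top.png

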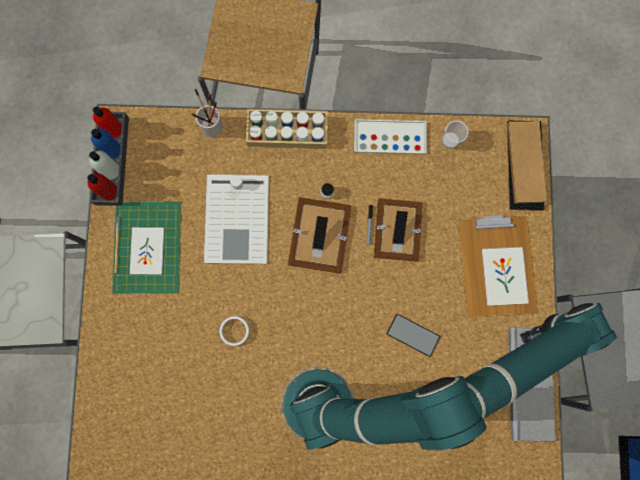

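The top view shows the mat at left (147,248) with the print that looks smaller. The larger print is on the clipboard (505,275). frame_small is at (399,230) and frame_big at (320,235). I'll confirm the print sizes while moving over frame_small.

```bash
python3 - <<'E'
from h import *
C=cap('top')
img=C[0]['img'].astype(int)
m=(img.min(2)>190)
for b in [(118,210,178,290),(470,235,535,310)]:
    k=np.zeros_like(m);k[b[1]:b[3],b[0]:b[2]]=m[b[1]:b[3],b[0]:b[2]]
    k=cv2.morphologyEx(k.astype(np.uint8),cv2.MORPH_OPEN,np.ones((3,3)))
    print(rect(C,k,.006))
E
python3 -m handwheel '{"dp":[[0,0,0],[0,0,0],[0,0,0],[0.032,-0.042,0],[0.032,-0.042,0],[0.032,-0.042,0],[0.032,-0.042,0],[0.032,-0.042,0],[0.032,-0.042,0],[0.032,-0.042,0],[0.032,-0.042,0],[0.032,-0.042,0]],"turn":[[0,0,0.146],[0,0,0.146],[0,0,0.146],[0,0,0],[0,0,0],[0,0,0],[0,0,0],[0,0,0],[0,0,0],[0,0,0],[0,0,0],[0,0,0]],"claw":[0.085,0.085,0.085,0.085,0.085,0.085,0.085,0.085,0.085,0.085,0.085,0.085]}'
python3 -c "
from h import *
C=cap('wrist');save(C,'w1.png')
print(status.state()['eef_pos'],cv2.Rodrigues(np.array(status.state()['orientation']))[0].round(3))
for q in ['frame_small','tab_small_1','tab_small_1_pivot','back_small_grip','marker']:
    r=recognise('wrist',q); print(q,[(np.round(x['at'],3).tolist(),round(x['p'],2)) for x in r[:4]])
m=cut_out('wrist','frame_small')
if m: print(rect(C,m[0]['pixels'],.018))
"
```

```text
(array([465.8, 559.8]), array([145.,  97.]), 1.5)
(array([ 414.2, -585.1]), array([177.5, 126.2]), 4.4)
time_s: 2.65
eef_pos: [0.5517, -0.2413, 0.2565]
orientation: [3.14, -0.09, 0.001]
contact_force: [0.9, -0.7, -0.3]
width: 0.0848
gripper_force: 0.0
[ 0.55683288 -0.2329989   0.25654607] [[ 0.999 -0.047  0.004]
 [-0.047 -0.999  0.005]
 [ 0.004 -0.005 -1.   ]]
frame_small [([0.57, -0.246, 0.016], 0.57)]
tab_small_1 [([0.55, -0.301, 0.019], 0.8), ([0.558, -0.189, 0.018], 0.57)]
tab_small_1_pivot [([0.569, -0.248, 0.016], 0.74), ([0.541, -0.004, 0.016], 0.42)]
back_small_grip [([0.56, -0.246, 0.015], 0.77)]
marker [([0.575, -0.156, 0.009], 0.91)]
(array([ 553.4, -247. ]), array([143.8, 194. ]), 86.5)
```

View pics/w1.png

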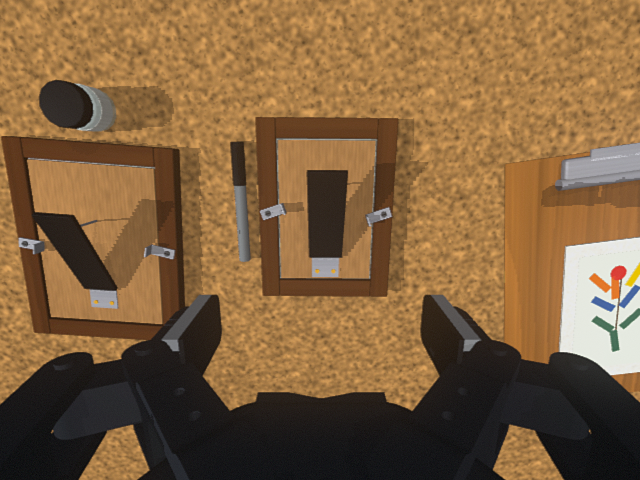

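The print on the mat is 150x100, so frame_small is the one to open. The wrist view shows it centred at about (327,207). The tab pivots are near (270,213) and (383,214), both tabs turned slightly counter-clockwise, with the marker on the left at (242,200). The arm had not settled for that shot, so I'll take it again.

Run:
```python
from h import *
C=cap('wrist'); save(C,'w2.png',(230,90,430,310),2.7)
s=status.state();print(s['eef_pos'],s['orientation'],s['joint_positions'].round(2))
m=cut_out('wrist','frame_small')
if m: print(rect(C,m[0]['pixels'],.018))
m=cut_out('wrist','tab_small_1')
for x in m[:3]: print(x['p'],rect(C,x['pixels'],.02))
c=np.array([.5533,-.244]);a=np.radians(-3.4);ex=np.array([np.cos(a),np.sin(a)]);ey=np.array([-ex[1],ex[0]])
for p in [(0,0),(96.5,71.5),(-96.5,71.5),(-96.5,-71.5),(96.5,-71.5),(0,61.5),(0,-61.5)]:
    q=c+ex*p[0]/1000+ey*p[1]/1000; print(p,np.round((np.array(proj(C,[*q,.018]))-[230,90])*2.7,0))
```

```text
[ 0.54979471 -0.24419794  0.25631411] [ 3.13949524e+00 -9.40849166e-02 -5.25965191e-04] [ 0.43  0.39 -0.09  1.72  0.04  1.03 -1.3 ]
(array([ 552.9, -246.7]), array([143.5, 193.4]), 85.8)
0.83 (array([ 558.6, -190.7]), array([11.7, 26.8]), 15.0)
0.57 (array([ 547.7, -302.6]), array([11.7, 25.9]), 15.6)
0.56 (array([529.3,   0.8]), array([180.2, 224.1]), 82.5)
(0, 0) [243. 327.]
(96.5, 71.5) [48. 67.]
(-96.5, 71.5) [ 74. 552.]
(-96.5, -71.5) [412. 552.]
(96.5, -71.5) [437.  67.]
(0, 61.5) [ 87. 327.]
(0, -61.5) [398. 327.]
```

View pics/w2.png

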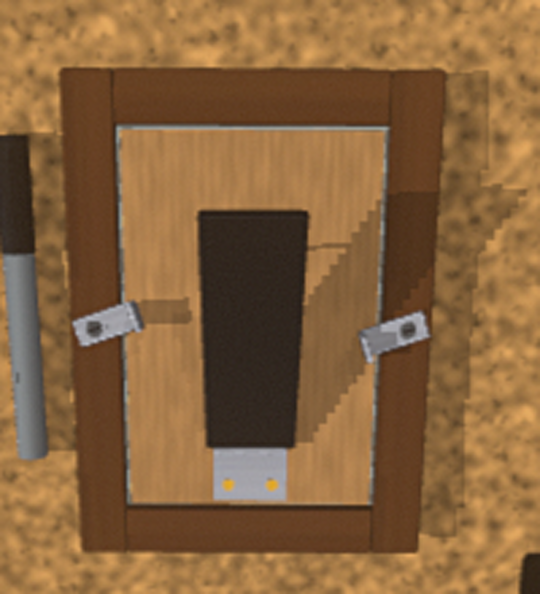

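The settled view shows the frame corners at crop pixels (62,70), (443,70), (84,551) and (418,551), with pivots at (95,328) and (407,328). That puts the frame centre at about (0.553,-0.247), yaw -3.5°, both tabs at about +0.3. I'll close the claw, turn 90° and move above the push start for tab 1.

```bash
python3 -m handwheel '{"dp":[[0,0,0],[0,0,0],[0,0,0],[0,0,0],[0,0,0],[0,0,0],[0,0,0],[0,0,0],[0,0,0],[0.034,-0.018,0],[0,0,0.06],[0,0,0.06]],"turn":[[0,0,-0.173],[0,0,-0.173],[0,0,-0.173],[0,0,-0.173],[0,0,-0.173],[0,0,-0.173],[0,0,-0.173],[0,0,-0.173],[0,0,-0.173],[0,0,0],[0,0,0],[0,0,0]],"claw":[0,0,0,0,0,0,0,0,0,0,0,0]}' 20
python3 -m handwheel '{"dp":[[0,0,0],[0,0,0],[0,0,0],[0,0,0]],"turn":[[0,0,0],[0,0,0],[0,0,0],[0,0,0]],"claw":[0,0,0,0]}'
python3 - <<'E'
from h import *
for i in range(3):
    C=cap('wrist');s=status.state();print(s['eef_pos'].round(4),s['orientation'].round(3),s['contact_force'].round(1))
R=cv2.Rodrigues(s['orientation'])[0]
def see(h):
    print('tip px',[np.round(proj(C,s['eef_pos']+R@[0,0,k]),0) for k in (0,.025,.038)])
see(0); print('yaw x',np.degrees(np.arctan2(R[1,0],R[0,0])))
save(C,'w3.png')
E
```

```text
time_s: 4.65
eef_pos: [0.5354, -0.2084, 0.1362]
orientation: [2.298, 2.137, 0.001]
contact_force: [1.0, -0.4, 0.1]
width: -0.0
gripper_force: 0.0
time_s: 5.15
eef_pos: [0.5362, -0.2079, 0.1383]
orientation: [2.297, 2.139, 0.002]
contact_force: [0.5, -0.2, -0.2]
width: 0.0003
gripper_force: 0.0
[ 0.5359 -0.2078  0.1379] [2.297e+00 2.139e+00 1.000e-03] [ 1.4  0.9 -0. ]
[ 0.5357 -0.2076  0.1375] [2.298e+00 2.140e+00 1.000e-03] [-0.6 -0.  -0.5]
[ 0.5355 -0.2076  0.1372] [2.298e+00 2.140e+00 1.000e-03] [ 0.3 -0.1  0.5]
tip px [array([321., 326.]), array([321., 299.]), array([321., 288.])]
yaw x 85.92168322383061
```

View pics/w3.png

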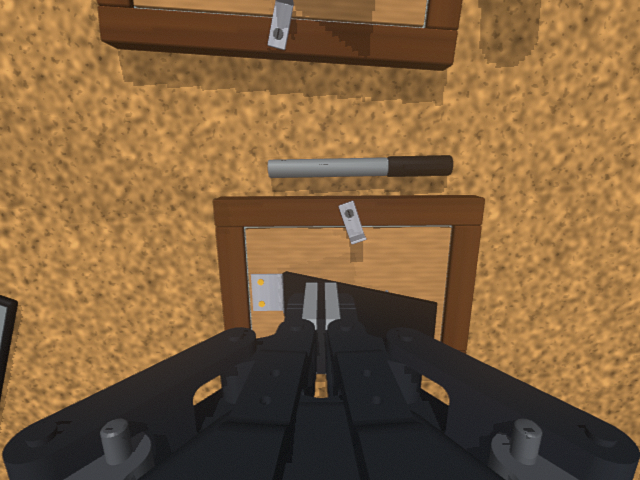

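The closed fingertips end at about (320,283), which matches tips 25 mm ahead of the TCP. Tab 1's pivot is at (349,213) with its lip at (357,239). I'll check the pivot position and descend part way.

```bash
python3 - <<'E'
from h import *
C=cap('wrist');s=status.state()
p=ray(C,349,213,.02)[:2]; print('pivot',p, 'expect', [.553+.0615*.061,-.2474+.0615*.998])
for uv in [(215,198),(483,197)]: print(ray(C,*uv,.018))
a=np.radians(-3.5);ex=np.array([np.cos(a),np.sin(a)]);ey=np.array([-ex[1],ex[0]]);d=s['eef_pos'][:2]-p;print('rel pivot',d@ex,d@ey)
E
python3 -m handwheel '{"dp":[[0,0,0.035],[0,0,0.035],[0,0,0]],"turn":[[0,0,0],[0,0,0],[0,0,0]],"claw":[0,0,0]}'
```

```text
pivot [ 0.55707091 -0.18570625] expect [0.5567515000000001, -0.186023]
[ 0.46370356 -0.1686531   0.018     ]
[ 0.65187317 -0.18144634  0.018     ]
rel pivot -0.020329189582529928 -0.023107598098972625
time_s: 5.72
eef_pos: [0.5333, -0.2067, 0.0641]
orientation: [-2.295, -2.138, 0.004]
contact_force: [-0.8, 1.0, 0.3]
width: -0.0002
gripper_force: 0.0
```

```bash
python3 -m handwheel '{"dp":[[0,0,0.009],[0,0,0.008],[0,0,0],[0,0,0]],"turn":[[0,0,0],[0,0,0],[0,0,0],[0,0,0]],"claw":[0,0,0,0]}'
python3 -m handwheel '{"dp":[[0,0.005,0],[0,0.005,0],[0,0.005,0],[0,0.005,0],[0,0,0]],"turn":[[0,0,0],[0,0,0],[0,0,0],[0,0,0],[0,0,0]],"claw":[0,0,0,0,0]}'
python3 -m handwheel '{"dp":[[-0.004,0,0],[0,0.01,0],[0,0.01,0],[0.004,0,0],[0.004,0,0],[0.003,0,0],[0,0,0],[0,0,0]],"turn":[[0,0,0],[0,0,0],[0,0,0],[0,0,0],[0,0,0],[0,0,0],[0,0,0],[0,0,0]],"claw":[0,0,0,0,0,0,0,0]}'
python3 - <<'E'
from h import *
p=np.array([.55707,-.18571]);a=np.radians(-3.5);ex=np.array([np.cos(a),np.sin(a)]);ey=np.array([-ex[1],ex[0]])
for i in range(3):
    C=cap('wrist');s=status.state();d=s['eef_pos'][:2]-p;print('rel pivot',d@ex,d@ey,s['eef_pos'][2],s['contact_force'])
E
```

```text
time_s: 6.22
eef_pos: [0.5355, -0.2075, 0.0497]
orientation: [2.298, 2.141, 0.0]
contact_force: [0.6, -0.4, -0.8]
width: -0.0001
gripper_force: 0.0
time_s: 6.85
eef_pos: [0.5559, -0.209, 0.0494]
orientation: [2.298, 2.141, 0.001]
contact_force: [-0.9, -0.6, 0.0]
width: -0.0
gripper_force: 0.1
time_s: 7.85
eef_pos: [0.5756, -0.2033, 0.0494]
orientation: [2.299, 2.141, 0.0]
contact_force: [1.7, -2.6, -0.4]
width: -0.0
gripper_force: 1.3
rel pivot 0.019635276458305248 -0.016449942149343387 0.04939089510007291 [ 1.62240118 -2.42701068 -0.28612068]
rel pivot 0.019639372041273674 -0.01641980178666239 0.04938235344935513 [ 1.2970145  -2.80951083  0.50148189]
rel pivot 0.01964680107300327 -0.01644799714649749 0.04937555748772221 [ 1.6351542  -2.85956682 -0.32799401]
```

Tab 1 is against its stop (2.7 N). Next I'll back off, lift over the strut, and mirror the motion on tab 2.

```bash
python3 -m handwheel '{"dp":[[-0.005,0,0],[0,0,-0.05],[0,0,-0.05],[-0.04,0.001,0],[-0.038,0,0],[0,0,0],[0,0,0.05],[0,0,0.03],[0,0,0]],"turn":[[0,0,0],[0,0,0],[0,0,0],[0,0,0],[0,0,0],[0,0,0],[0,0,0],[0,0,0],[0,0,0]],"claw":[0,0,0,0,0,0,0,0,0]}'
python3 - <<'E'
from h import *
C=cap('wrist');s=status.state();save(C,'w4.png')
p=np.array([.55707,-.18571]);a=np.radians(-3.5);ex=np.array([np.cos(a),np.sin(a)]);ey=np.array([-ex[1],ex[0]])
p2=p-.123*ey
d=s['eef_pos'][:2]-p2;print('rel pivot2 (want .0205 .023)',d@ex,d@ey,s['eef_pos'][2],s['contact_force'],proj(C,[*p2,.02]),proj(C,[*p,.02]))
E
```

```text
time_s: 9.12
eef_pos: [0.5686, -0.2836, 0.0664]
orientation: [-2.292, -2.138, 0.002]
contact_force: [-0.2, 0.7, -1.2]
width: 0.0002
gripper_force: 0.0
rel pivot2 (want .0205 .023) 0.019096037022363215 0.025364462885123635 0.06845016552321916 [ 0.15337258 -0.16192778  0.33506021] [np.float64(289.8371542060667), np.float64(327.0478190034588)] [np.float64(280.88753853812244), np.float64(80.17970287947108)]
```

View pics/w4.png

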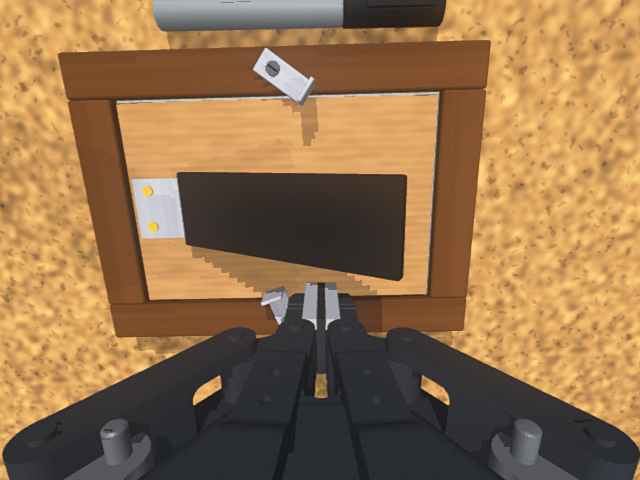

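Tab 1 is only about two thirds turned: pivot (272,68), lip (308,88). The frame seems to have shifted slightly, with corners at (60,52), (490,41), (463,330) and (116,337). I'll measure it again.

Run:
```python
from h import *
C=cap('wrist');s=status.state();C=cap('wrist');s=status.state();print(s['eef_pos'])
save(C,'w5.png')
W={k:ray(C,*uv,z)[:2] for k,uv,z in [('TL',(60,52),.018),('TR',(490,41),.018),('BR',(463,330),.018),('BL',(116,337),.018),('piv1',(272,68),.021),('lip',(308,88),.028)]}
for k,v in W.items(): print(k,v.round(4))
print('c',sum(W[k] for k in('TL','TR','BR','BL'))/4,[np.degrees(np.arctan2(*(W[b]-W[a])[::-1])) for a,b in(('TL','TR'),('BL','BR'))], [np.linalg.norm(W[b]-W[a]) for a,b in(('TL','TR'),('BL','BR'),('TL','BL'),('TR','BR'))])
m=cut_out('wrist','tab_small_1')
for x in m[:3]:
    v,u=np.nonzero(x['pixels']);print(x['p'],u.mean(),v.mean(),rect(C,x['pixels'],.02))
```

```text
[ 0.57166432 -0.28552835  0.07059691]
TL [ 0.461  -0.1677]
TR [ 0.6548 -0.1769]
BR [ 0.6487 -0.3217]
BL [ 0.4529 -0.3124]
piv1 [ 0.5563 -0.1816]
lip [ 0.5719 -0.1922]
c [ 0.5543368  -0.24467534] [np.float64(-2.7005991130992126), np.float64(-2.746045822990313)] [np.float64(0.19404695553364237), np.float64(0.19596956302632493), np.float64(0.14484063357484234), np.float64(0.14499250095919988)]
0.88 277.67336683417085 74.76381909547739 (array([ 558.6, -184. ]), array([12.7, 26.7]), 52.4)
0.56 273.93935643564356 300.4207920792079 (array([ 544.9, -297.7]), array([15.8, 24.7]), 18.8)
```

View pics/w5.png

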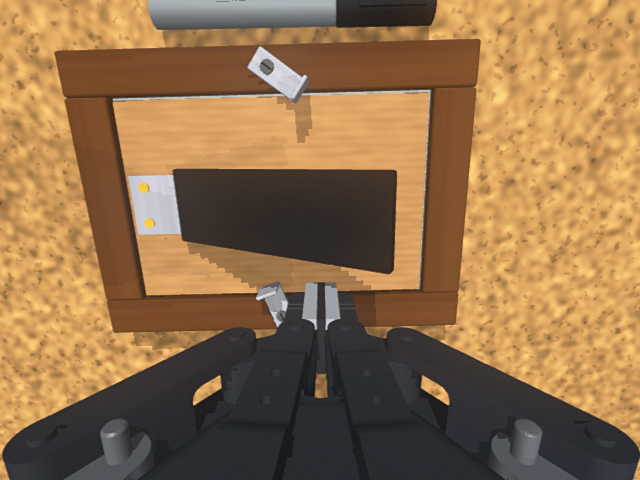

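In the settled view tab 1 is at about 0.95 rad: pivot (266,66), lip (302,88). The frame corners are now (56,51), (480,40), (457,323) and (113,332). Pushing straight in y mostly slid the frame, so I'll finish along the arc tangent instead. First I need the pose again.

Run:
```python
from h import *
C=cap('wrist');s=status.state()
W={k:ray(C,*uv,z)[:2] for k,uv,z in [('TL',(56,51),.018),('TR',(480,40),.018),('BR',(457,323),.018),('BL',(113,332),.018),('piv1',(266,66),.021)]}
c=sum(W[k] for k in('TL','TR','BR','BL'))/4
a=np.mean([np.arctan2(*(W[y]-W[x])[::-1]) for x,y in(('TL','TR'),('BL','BR'))]);ex=np.array([np.cos(a),np.sin(a)]);ey=np.array([-ex[1],ex[0]])
print('c',c,np.degrees(a),W['piv1'],'piv from c',c+.0615*ey)
p=(W['piv1']+c+.0615*ey)/2; p2=p-.123*ey
e=s['eef_pos'];print(e,'rel p2',(e[:2]-p2)@ex,(e[:2]-p2)@ey, 'p',p,p2)
for q in [p,p2]: print(proj(C,[*q,.021]))
```

```text
c [ 0.55241461 -0.24353333] -2.577322905554493 [ 0.55435271 -0.18137096] piv from c [ 0.55518012 -0.18209554]
[ 0.57178383 -0.28611095  0.07103575] rel p2 0.021693821315083645 0.019493116572752493 p [ 0.55476641 -0.18173325] [ 0.5492354  -0.30460883]
[np.float64(267.00213813191135), np.float64(66.8115006522915)]
[np.float64(282.25217434836213), np.float64(313.85102092789754)]
```

```bash
python3 -m handwheel '{"dp":[[0.0035,0,0.01],[0,0,0.01],[0,0,0],[0,-0.005,0],[0,-0.005,0],[0,-0.005,0],[0,-0.005,0],[0,0,0]],"turn":[[0,0,0],[0,0,0],[0,0,0],[0,0,0],[0,0,0],[0,0,0],[0,0,0],[0,0,0]],"claw":[0,0,0,0,0,0,0,0]}'
python3 -m handwheel '{"dp":[[0.004,0,0],[0,-0.012,0],[0,0,0],[-0.0022,-0.0016,0],[-0.0022,-0.0016,0],[-0.0022,-0.0016,0],[-0.0022,-0.0016,0],[-0.0022,-0.0016,0],[0,0,0],[0,0,0]],"turn":[[0,0,0],[0,0,0],[0,0,0],[0,0,0],[0,0,0],[0,0,0],[0,0,0],[0,0,0],[0,0,0],[0,0,0]],"claw":[0,0,0,0,0,0,0,0,0,0]}'
python3 - <<'E'
from h import *
C=cap('wrist');s=status.state();save(C,'w6.png')
print(s['eef_pos'],s['contact_force'])
print([np.round(proj(C,q),0) for q in [(.55477,-.18173,.021),(.54924,-.30461,.021)]])
for x in cut_out('wrist','tab_small_1')[:3]:
    v,u=np.nonzero(x['pixels']);print(x['p'],u.mean(),v.mean(),rect(C,x['pixels'],.02))
E
```

```text
time_s: 10.38
eef_pos: [0.5507, -0.2814, 0.0499]
orientation: [2.299, 2.141, -0.001]
contact_force: [-1.2, -0.5, 3.3]
width: 0.0001
gripper_force: 1.7
time_s: 11.62
eef_pos: [0.5308, -0.2873, 0.0496]
orientation: [2.298, 2.14, 0.0]
contact_force: [-0.2, 0.2, -0.2]
width: 0.0
gripper_force: 0.0
[ 0.53077954 -0.28713176  0.04953365] [ 0.36022171 -0.26375086  0.28389061]
[array([363.,  41.]), array([362., 326.])]
0.96 374.89522960321 54.15737851092287 (array([ 560.1, -185.1]), array([15.2, 27.7]), 53.5)
0.75 369.791519434629 324.36042402826854 (array([ 552.2, -305.4]), array([11. ,  9.2]), 88.4)
```

View pics/w6.png

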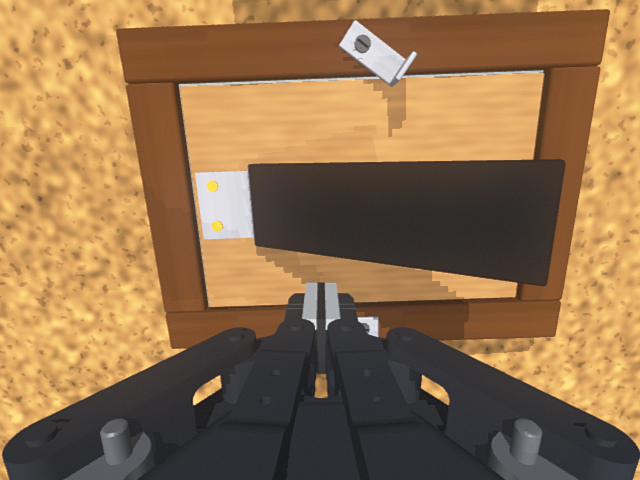

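Tab 2 looks to lie along the rail (visible end at (370,325)). Now back to tab 1, pivot (361,43), to finish it along the tangent.

```bash
python3 -m handwheel '{"dp":[[0.005,0,0],[0,0,-0.05],[0,0,-0.05],[0.037,0.0135,0],[0.037,0.0135,0],[0,0,0],[0,0,0.05],[0,0,0.03],[0,0,0.02],[0,0,0],[0,0,0]],"turn":[[0,0,0],[0,0,0],[0,0,0],[0,0,0],[0,0,0],[0,0,0],[0,0,0],[0,0,0],[0,0,0],[0,0,0],[0,0,0]],"claw":[0,0,0,0,0,0,0,0,0,0,0]}'
python3 -m handwheel '{"dp":[[0.0022,0.0016,0],[0.0022,0.0016,0],[0.0022,0.0016,0],[0.0022,0.0016,0],[0.0022,0.0016,0],[0.001,0,0],[0,0,0]],"turn":[[0,0,0],[0,0,0],[0,0,0],[0,0,0],[0,0,0],[0,0,0],[0,0,0]],"claw":[0,0,0,0,0,0,0]}'
python3 -m handwheel '{"dp":[[-0.006,0,0],[-0.02,-0.01,-0.05],[-0.02,-0.01,-0.05],[0,0,-0.05],[-0.03,0,-0.03],[-0.03,0,0],[0,0,0],[0,0,0],[0,0,0]],"turn":[[0,0,0],[0,0,0],[0,0,0],[0,0,0],[0,0,0],[0,0,0],[0,0,0],[0,0,0],[0,0,0]],"claw":[0,0,0,0,0,0,0,0,0]}'
python3 - <<'E'
from h import *
C=cap('wrist');C=cap('wrist');s=status.state();save(C,'w7.png')
print(s['eef_pos'],s['contact_force'])
for x in cut_out('wrist','tab_small_1')[:3]:
    v,u=np.nonzero(x['pixels']);print(x['p'],u.mean(),v.mean(),rect(C,x['pixels'],.02))
print(rect(C,cut_out('wrist','frame_small')[0]['pixels'],.018))
E
```

```text
time_s: 13.1
eef_pos: [0.5639, -0.2102, 0.0503]
orientation: [2.298, 2.14, 0.001]
contact_force: [0.6, -0.3, -0.2]
width: 0.0001
gripper_force: 0.0
time_s: 13.98
eef_pos: [0.5717, -0.1986, 0.0491]
orientation: [-2.299, -2.141, 0.001]
contact_force: [0.5, -2.5, 1.4]
width: 0.0002
gripper_force: 1.0
time_s: 15.1
eef_pos: [0.5446, -0.3013, 0.2288]
orientation: [-2.296, -2.142, -0.001]
contact_force: [-0.0, 0.6, 0.9]
width: -0.0002
gripper_force: 0.0
[ 0.54464149 -0.30162856  0.22901397] [ 0.14789493  0.08673839 -0.93784274]
0.69 319.16332378223495 224.27793696275072 (array([ 542.8, -306.5]), array([14.1, 26.9]), 86.6)
0.68 329.6116504854369 88.04126213592232 (array([ 560.2, -182. ]), array([27.1, 12.3]), 0.1)
(array([ 552.2, -243.8]), array([145. , 193.5]), 87.9)
```

View pics/w7.png

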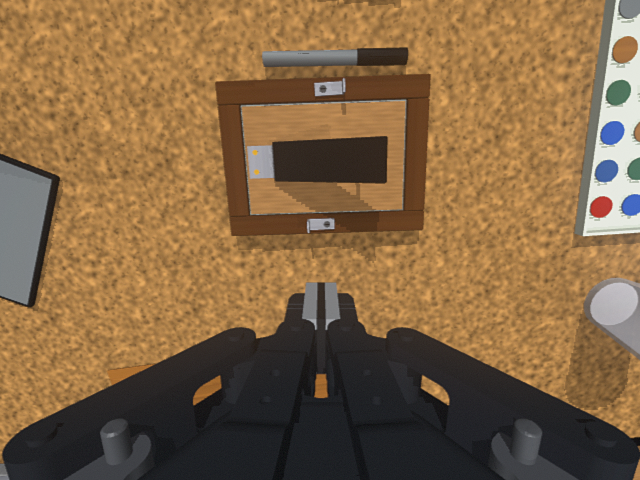

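Both tabs now lie along the rails: (329,88) and (319,224). The frame is at (0.552,-0.244), yaw about -2.2°. Next I'll turn back, open, and go over the strut.

```bash
python3 -m handwheel '{"dp":[[0,0,0],[0,0,0],[0,0,0],[0,0,0],[0,0,0],[0,0,0],[0,0,0],[0,0,0],[0,0,0],[0.0053,-0.058,0],[0,0,0.05],[0,0,0.05]],"turn":[[0,0,0.171],[0,0,0.171],[0,0,0.171],[0,0,0.171],[0,0,0.171],[0,0,0.171],[0,0,0.171],[0,0,0.171],[0,0,0.171],[0,0,0],[0,0,0],[0,0,0]],"claw":[0.065,0.065,0.065,0.065,0.065,0.065,0.065,0.065,0.065,0.065,0.065,0.065]}' 40
python3 -m handwheel '{"dp":[[0,0,0],[0,0,0],[0,0,0]],"turn":[[0,0,0],[0,0,0],[0,0,0]],"claw":[0.065,0.065,0.065]}'
python3 - <<'E'
from h import *
C=cap('wrist');C=cap('wrist');s=status.state();save(C,'w8.png')
R=cv2.Rodrigues(s['orientation'])[0];print(s['eef_pos'],R.round(3).tolist(),s['width'],s['joint_positions'].round(2))
print(np.round(proj(C,[.5522,-.2438,.05])))
v,u=np.nonzero(cut_out('wrist','back_small')[0]['pixels']);print(u.min(),u.max(),v.min(),v.max())
E
```

```text
time_s: 16.8
eef_pos: [0.553, -0.2439, 0.1291]
orientation: [3.14, -0.058, 0.004]
contact_force: [-0.2, -0.5, -0.1]
width: 0.0652
gripper_force: 0.0
time_s: 17.18
eef_pos: [0.5535, -0.2457, 0.1317]
orientation: [3.14, -0.062, 0.006]
contact_force: [-0.9, 0.5, -0.3]
width: 0.065
gripper_force: 0.0
[ 0.55301885 -0.24553798  0.13124146] [[0.999, -0.039, 0.003], [-0.039, -0.999, -0.001], [0.003, 0.001, -1.0]] 0.06511587696887415 [ 0.42  0.54 -0.07  1.81  0.05  0.79 -1.29]
[317. 263.]
243 393 139 342
```

View pics/w8.png

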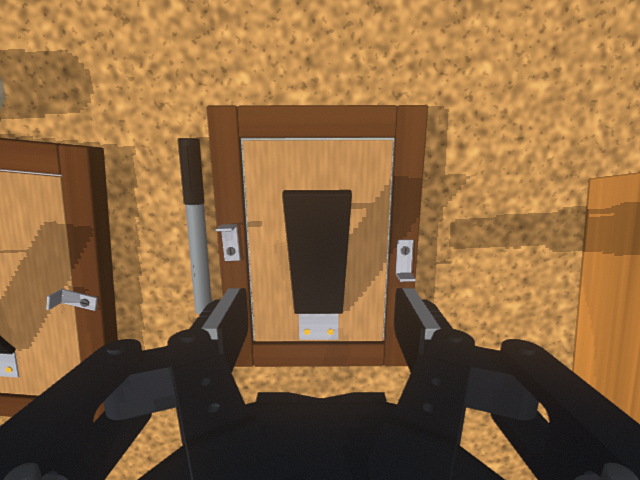

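The strut is centred between the pads (u about 318) and both tabs are aside. Descend and grip.

```bash
python3 -m handwheel '{"dp":[[0,0,0.04],[0,0,0.03],[0,0,0.008],[0,0,0],[0,0,0],[0,0,0],[0,0,0],[0,0,0],[0,0,0],[0,0,0],[0,0,0]],"turn":[[0,0,0],[0,0,0],[0,0,0],[0,0,0],[0,0,0],[0,0,0],[0,0,0],[0,0,0],[0,0,0],[0,0,0],[0,0,0]],"claw":[0.065,0.065,0.065,0.065,0,0,0,0,0,0,0]}' 40
```

```text
time_s: 18.7
eef_pos: [0.5529, -0.2452, 0.0528]
orientation: [3.14, -0.061, 0.003]
contact_force: [-0.7, 0.7, 6.2]
width: 0.0351
gripper_force: 39.8
```

```bash
python3 -m handwheel '{"dp":[[0,0,-0.005],[0,0,-0.01],[0,0,-0.015],[0,0,-0.02],[0,0,-0.03],[0,0,-0.03],[0,0,-0.02],[0,0,0],[0,0,0]],"turn":[[0,0,0],[0,0,0],[0,0,0],[0,0,0],[0,0,0],[0,0,0],[0,0,0],[0,0,0],[0,0,0]],"claw":[0,0,0,0,0,0,0,0,0]}'
python3 - <<'E'
from h import *
C=cap('top');C=cap('top');
print([np.round(x['at'],3).tolist()+[x['p']] for x in recognise('top','back_small')[:2]])
print(rect(C,cut_out('top','newspaper')[0]['pixels'],.008),rect(C,cut_out('top','frame_small')[0]['pixels'],.018))
print([np.round(x['at'],3).tolist()+[x['p']] for x in recognise('top','paint_jar')[:2]])
s=status.state();print(s['eef_pos'],s['width'],s['contact_force'])
E
```

```text
time_s: 19.82
eef_pos: [0.5515, -0.2449, 0.181]
orientation: [-3.141, 0.062, 0.001]
contact_force: [-0.7, -0.0, -1.3]
width: 0.0352
gripper_force: 40.0
[[0.535, -0.21, 0.142, 0.84]]
(array([576.7, 277.7]), array([288.5, 204. ]), 1.5) (array([ 553.5, -200.2]), array([ 69.3, 194.2]), 87.9)
[[0.686, 0.276, 0.052, 0.67]]
[ 0.55170672 -0.24489775  0.18053699] 0.03485103940497606 [-0.02600704 -0.76525379 -1.48571988]
```

Held. Carry it to the newspaper at about (0.532,0.277).

```bash
python3 -m handwheel '{"dp":[[-0.002,-0.02,0],[-0.003,-0.045,0],[-0.004,-0.05,0],[-0.004,-0.05,0],[-0.004,-0.05,0],[-0.004,-0.05,0],[-0.004,-0.05,0],[-0.004,-0.05,0],[-0.004,-0.05,0],[-0.004,-0.05,0],[-0.003,-0.04,0],[0,-0.016,0]],"turn":[[0,0,0],[0,0,0],[0,0,0],[0,0,0],[0,0,0],[0,0,0],[0,0,0],[0,0,0],[0,0,0],[0,0,0],[0,0,0],[0,0,0]],"claw":[0,0,0,0,0,0,0,0,0,0,0,0]}'
python3 -m handwheel '{"dp":[[0,0,0],[0,0,0.04],[0,0,0.04],[0,0,0.02],[0,0,0],[0,0,0],[0,0,0]],"turn":[[0,0,0],[0,0,0],[0,0,0],[0,0,0],[0,0,0],[0,0,0],[0,0,0]],"claw":[0,0,0,0,0,0,0]}'
python3 - <<'E'
from h import *
C=cap('scene');C=cap('scene');s=status.state();R=cv2.Rodrigues(s['orientation'])[0];print(s['eef_pos'],R[:,2],s['width'])
u,v=map(int,proj(C,s['eef_pos']));x=max(0,min(u-130,380));y=max(0,min(v-100,280));save(C,'s1.png',(x,y,x+260,y+200),3)
E
```

```text
time_s: 21.62
eef_pos: [0.5304, 0.2813, 0.1812]
orientation: [-3.14, 0.053, 0.001]
contact_force: [-0.2, -1.1, -0.8]
width: 0.035
gripper_force: 40.1
time_s: 22.5
eef_pos: [0.5334, 0.2775, 0.0828]
orientation: [-3.14, 0.062, -0.004]
contact_force: [0.3, 0.9, -1.4]
width: 0.0346
gripper_force: 40.1
[0.53308564 0.2774733  0.0824473 ] [ 1.78504071e-03  8.61802696e-04 -9.99998035e-01] 0.03474579753231302
```

View pics/s1.png

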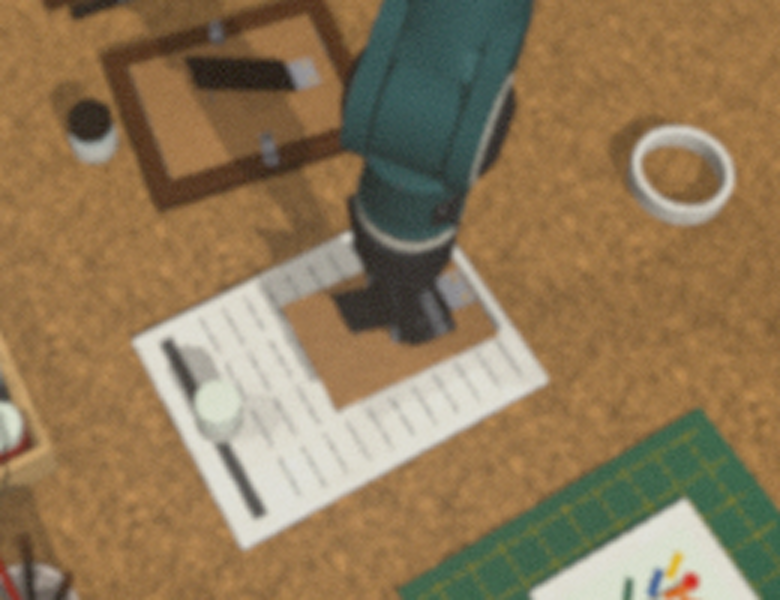

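The scene shows the panel level over the newspaper, around (390,340), well clear of the paint jar at (218,405). Lower and release.

```bash
python3 -m handwheel '{"dp":[[0,0,0.015],[0,0,0.01],[0,0,0.005],[0,0,0.003],[0,0,0],[0,0,0]],"turn":[[0,0,0],[0,0,0],[0,0,0],[0,0,0],[0,0,0],[0,0,0]],"claw":[0,0,0,0,0,0]}'
python3 -m handwheel '{"dp":[[0,0,0.001],[0,0,0],[0,0,0]],"turn":[[0,0,0],[0,0,0],[0,0,0]],"claw":[0,0,0]}'
```

```text
time_s: 23.35
eef_pos: [0.5319, 0.2768, 0.0489]
orientation: [3.14, -0.062, -0.002]
contact_force: [-4.4, -1.9, 7.7]
width: 0.035
gripper_force: 40.9
time_s: 23.72
eef_pos: [0.5319, 0.2768, 0.0488]
orientation: [3.14, -0.062, -0.002]
contact_force: [-7.1, -4.0, 14.7]
width: 0.0351
gripper_force: 41.5
```

In contact. Back up 1 mm, open and rise.

```bash
python3 -m handwheel '{"dp":[[0,0,-0.001],[0,0,0],[0,0,0],[0,0,0],[0,0,0],[0,0,-0.02],[0,0,-0.05],[0,0,-0.06],[0,0,-0.03],[0,0,0],[0,0,0]],"turn":[[0,0,0],[0,0,0],[0,0,0],[0,0,0],[0,0,0],[0,0,0],[0,0,0],[0,0,0],[0,0,0],[0,0,0],[0,0,0]],"claw":[0,0.07,0.07,0.07,0.07,0.07,0.07,0.07,0.07,0.07,0.07]}'
python3 - <<'E'
from h import *
C=cap('wrist');C=cap('wrist');save(C,'w9.png');s=status.state();print(s['eef_pos'],s['width'],s['contact_force'])
b=cut_out('wrist','back_small')
if b: print(rect(C,b[0]['pixels'],.012))
E
```

```text
time_s: 25.1
eef_pos: [0.5321, 0.2768, 0.2084]
orientation: [3.141, -0.062, -0.0]
contact_force: [0.2, -0.9, -0.4]
width: 0.0699
gripper_force: 0.0
[0.53175937 0.27669037 0.20717602] 0.06999239599939891 [-0.1509846   0.2792462  -0.19125298]
(array([531. , 276.8]), array([100. , 149.8]), 87.8)
```

View pics/w9.png

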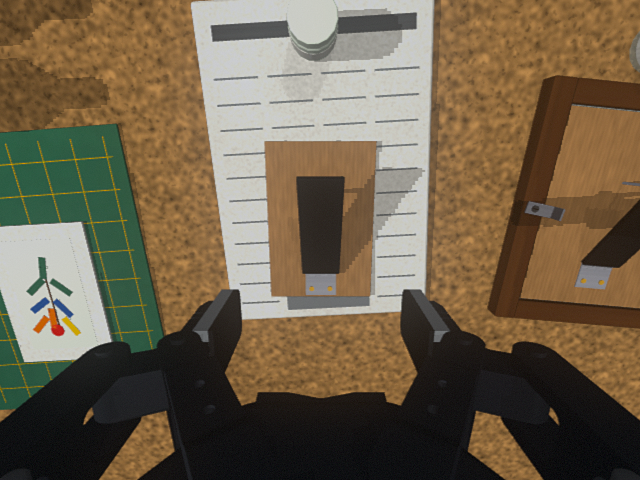

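The back lies flat on the newspaper, strut up, at about (321,218). The fingers are clear of it and the jar is untouched.

```bash
python3 -c "
from bench import finish_job; print(finish_job())"
```

```text
the job is handed in; nothing more can be done
None
```

I opened frame_small, the one that fits the print on the mat: both its tabs are turned aside and its back lies flat, strut up, on the newspaper. The frame slid about 4 mm (limit 50 mm), and I handed the job in at about 25 s without being shown a verdict.

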